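Park the probe slide and seat the contactor

ROBOT

A 7-joint arm with a two-finger parallel gripper is mounted at the origin on a cart in front of the work surface, level with it; the furniture and walls round the work are solid. World frame = base frame: x ahead of the robot, y to its left, z up, the work surface at z = 0. Lengths are in mm, angles in rad, forces in N, time in s.
With the tool pointing down it reaches from about 400 to 875 mm from the base axis. Payload 19.3 kg.
Tool frame: the origin (TCP) lies at the very end of the fingers, on their centre line; the grasp point (between the pads) lies 19 mm behind it (grip_point_offset is the z of the grasp point in the tool frame, in mm); z points along the fingers, y is the line along which they close (so a half turn about z gives the same grasp; the last joint's range is limited). The gripper opens to 85 mm and grips with 20 to 120 N. Pads are 22 mm wide; open, the fingers measure 114 mm over their backs; the gripper's body (76 mm by 85 mm) begins 54 mm behind the grasp point. The pads swing forward as they close: fully open they stand 13 mm farther back than shut.
Start: joints at [-1.265, 0.521, -0.036, 1.599, 0.021, 1.021, -0.113], TCP at [229.403, 581.368, 231.291] pointing down, gripper open.
Joint ranges: [-2.91, 2.91], [-0.3, 2.13], [-1.5, 1.42], [0.17, 2.43], [-1.26, 4.41], [0.16, 1.93], [-2.52, 2.52]. Speed limits (rad/s): [1.89, 1.89, 2.39, 2.39, 3.01, 3.01, 3.01].

INTERFACE

Orientations are given as a 3x3 rotation matrix whose columns are the frame's x, y, z axes.
In Python, from workcell import movep, movel, goto_joints, open_gripper, clamp, wait, inverse_kinematics, read_state, camera, PlanningError, finish_job, grip_point_offset gives the robot as it stands. Calls block until the motion is done:
- movep(position, orientation): joint-space move of the TCP to a pose.
- movel(position, frame=None, max_speed=150, guard=None): straight line of the TCP; frame=None keeps the orientation; max_speed is the mean speed in mm/s. With guard (N) it stops when the force on the tool has changed by that much, and returns True; else False.
- goto_joints(angles): joint-space move.
- open_gripper() and clamp(): open the fingers fully, or close them until they stop; the grip force is fixed at half the most.
- wait(seconds).
- inverse_kinematics(position, orientation): joint angles nearest the present ones, or None.
- read_state(): the state.
- camera(name): name is "scene" or "top" or "wrist"; returns a dict with "image" (400x640x3 uint8, blue, green, red), "range_z" (400x640 float32, mm along the optical axis (not along the pixel's ray), 0 where there is no reading), "fx", "fy", "cx", "cy" (pixels), "dist_coeffs" ([k1, k2, p1, p2, k3] as OpenCV has them; the pictures are not rectified), "cam_to_world" (4x4, takes a point from camera to world coordinates). Camera axes: x right, y up, looking along -z (the intrinsics and any distortion apply to the point x, -y, -z); pixel columns grow to the right and rows downward; lengths in mm; the calibration is good to about 2 mm. A picture is of the moment at which its call begins.
A pose or a line that the arm cannot do raises PlanningError and nothing moves.
- finish_job(): hands the job in; it is judged then, once.
The state is a dict: "time": time; "qpos": joint angles; "qvel": joint speeds; "joint_efforts": joint torques, N m; "eef_pos": TCP position; "tool_rot": TCP orientation; "ft_force": force on the tool from outside, world axes, zero at the start; "torque": the same for the moment, N m; "finger_gap": finger opening in mm; "gripper_force": force on a finger pad.
Only numpy, scipy, OpenCV 4.12 (cv2) and the standard library are available. Lean on these libraries where they do the work, as an engineer would, in place of code of your own. Each camera call takes 0.05 s, during which the arm holds its last target. There are 200 camera calls.

TASK

On the test fixture, push the orange tab along, away from the contactor, until the slide has gone past the red-capped stop pin and the pin drops, then let go so that the slide springs back and stays caught on the pin at mid travel with its brass probes drawn clear. Only then push the contactor along its track until it sits fully home against the two steel shoulders. Only push with the fingers: lift and carry nothing, do not run the contactor against the probes, and leave the other things on the desk alone.

Things in the scene. Friction and masses are not known exactly. Their poses are not given: they have to be found in the camera images.
- fixture: Fixed test fixture, aluminium plate 70 mm (x) by 357 mm (y), top 10 mm above the desk. Origin on the desk under the track's centre line; the track runs along its y axis: open end y = +170 mm, contactor between black guide walls (48 mm apart, 9 mm high, y = +160 to +10), two steel shoulders, sprung grey slide with orange tab, pin bridge, blue spring housing (to y = -187).
- probe_slide (a joint): Travel (m) of the grey slide with three brass probes, along the fixture's -y. 0 = home, sprung, probes 26 mm past the shoulders; 0.032 = parked on the dropped pin, probes 6 mm behind the shoulder faces; 0.050 = solid end stop. The pin drops just past 0.032: push to 0.038-0.047, then withdraw. Spring 4.8 N at home, 10.8 N at the end, damping 40 N per m/s; it returns by itself.
- push_tab (a point): Centre of the face to push on the orange tab (it faces the fixture's +y and is pushed towards -y); travels with the slide. Tab 40 mm wide, 10 mm thick, 40 to 92 mm above the desk; this point is 70 mm up, at fixture y = -30 mm when home. Before it, towards the contactor, the grey block's flat top lies 44 mm above the desk and reaches 48 mm; the probes go 18 mm further.
- stop_pin (a joint): Height (m) of the sprung upright stop pin: 0 = down, rises to about 0.007 while the slide's ramp passes below it. It works by itself and needs no touching.
- contactor: Loose grey and black contactor, 0.26 to 0.40 kg, on the track. Origin at the centre of its underside, 10 mm above the desk. Long x axis along the track: lower part 76 mm (x) by 44 mm (y), 30 mm high; then 56 by 44 mm up to 60 mm; a cap up to 70 mm. Starts 60 to 75 mm from home, towards the fixture's +y; push its end that faces +y, towards -y.
- seat (a point): Where the contactor's origin lies when fully home (fixture y = +48 mm, 10 mm above the desk). The shoulders' stop faces are then at fixture y = +10 mm; they rise 26 mm above the plate, 30 mm apart.
- pin_cap (a point): Top of the red cap (16 mm across) of the stop pin, at fixture y = -115 mm, 93 mm above the desk when down; the grey bridge below it is 50 mm wide, 22 mm along y, top 74 mm above the desk.
- terminal_strip: Pale six-way terminal strip 22x70x18 mm lying behind the fixture; bystander. Origin at the centre of its underside.
- battery_1: Battery 15 mm across, 50 mm tall, standing behind the fixture; bystander. Origin at the centre of its underside.
- nut_driver_red: Screwdriver-like nut driver with dark handle, 157 mm long, 23 mm high, lying in front of the fixture (robot side); bystander. Origin at the centre of its underside.
- tape_red: Roll of red tape 53 mm across, 18 mm high, lying behind the fixture's track; bystander. Origin at the centre of its underside.
Not all that is in view belongs to the job. What is meant by the contactor is not green, and is the smaller of those in its own colour.

How it is judged:
By the outcome, as a careful person would: the job done as asked, in the order asked, and still so for the second after the job is handed in, with the robot touching nothing.
It also fails if it takes over 48 s, if anything falls off the work surface, if the arm or the gripper's body presses on something with over 40 N, if the wrist force passes 120 N, or if a joint passes its speed limit or range.

## Working session

There is one attempt and no reset: what is moved stays moved. The work goes in short steps, each a Python script; the robot and the scene stay as the last script left them, time stands still between calls to the robot, and variables do not carry over. Pictures are saved under pics/ and viewed, at most 10 in all, crops included, and the job is handed in when it is done.

```bash
mkdir -p pics; ls
python3 - <<'E'
from workcell import *
import cv2,pickle
d={}
for n in("scene","top"):
    c=camera(n); d[n]=c; cv2.imwrite(f"pics/{n}1.png",c["image"]); print(n,c["cam_to_world"].round(3).tolist(),c["fx"],c["dist_coeffs"])
pickle.dump(d,open("v1.pkl","wb"))
print(read_state()["time"],grip_point_offset)
E
```

```text
pics
scene [[0.753, 0.462, -0.468, 150.895], [-0.658, 0.539, -0.526, -377.7], [0.009, 0.704, 0.71, 683.308], [0.0, 0.0, 0.0, 1.0]] 374.3377028702167 [-0.00648278  0.          0.          0.          0.        ]
top [[0.006, 0.993, -0.12, 430.507], [-0.999, 0.009, 0.031, 79.455], [0.032, 0.12, 0.992, 1000.778], [0.0, 0.0, 0.0, 1.0]] 471.9473137003797 [-0.11949044  0.          0.          0.          0.        ]
0.1 -18.700000000000003
```

View pics/top1.png

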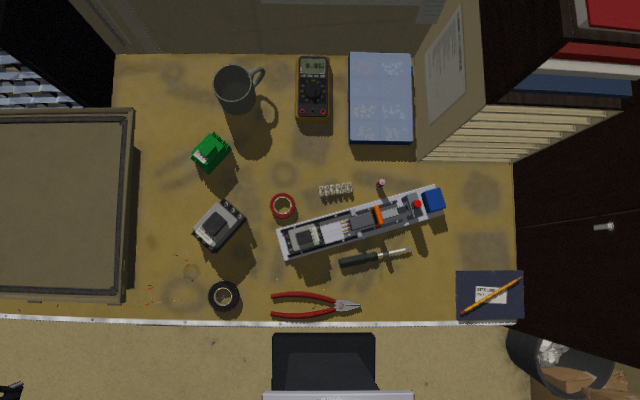

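View pics/scene1.png

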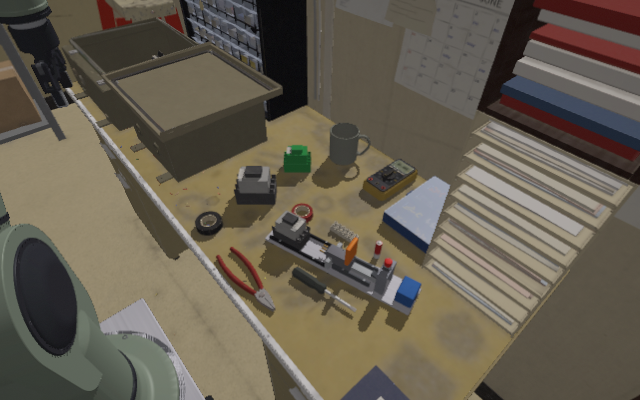

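The top view shows the fixture from its open end at about (280,243) to the blue housing at (433,199). The orange tab is at (378,214) and the red cap at (417,204). The grey contactor on the track is at (302,238), and the larger grey one at (218,225) is a decoy. The battery at (381,183) also has a red top.

```bash
cat > h.py <<'E'
import cv2,numpy as np
def rays(c,uv):
    K=np.array([[c["fx"],0,c["cx"]],[0,c["fy"],c["cy"]],[0,0,1]])
    p=cv2.undistortPoints(np.float32(uv).reshape(-1,1,2),K,np.array(c["dist_coeffs"],float)).reshape(-1,2)
    return np.c_[p[:,0],-p[:,1],-np.ones(len(p))]
def onplane(c,uv,z):
    T=c["cam_to_world"];d=rays(c,uv)@T[:3,:3].T;o=T[:3,3]
    return o+d*((z-o[2])/d[:,2])[:,None]
def cloud(c):
    T=c["cam_to_world"];v,u=np.mgrid[:400,:640]
    d=rays(c,np.c_[u.ravel(),v.ravel()])*c["range_z"].reshape(-1,1)
    return (d@T[:3,:3].T+T[:3,3]).reshape(400,640,3)
def blobs(c,lo,hi,amin=8):
    m=cv2.inRange(cv2.cvtColor(c["image"],cv2.COLOR_BGR2HSV),lo,hi)
    n,l,s,ce=cv2.connectedComponentsWithStats(m)
    return [(ce[i],s[i,4],l==i) for i in range(1,n) if s[i,4]>=amin]
E
python3 - <<'E'
import pickle,cv2,numpy as np
from h import *
c=pickle.load(open("v1.pkl","rb"))["top"];P=cloud(c)
for n,lo,hi,z in(("orange",(6,150,90),(16,255,255),92),("red",(0,170,90),(4,255,255),93),("red2",(175,150,90),(180,255,255),93),("blue",(105,150,60),(125,255,255),0)):
    for ce,a,m in blobs(c,lo,hi):
        if ce[1]>280 or ce[1]<170: continue
        q=np.median(P[m],0); top=P[m][:,2].max(); print(n,ce.round(1),a,q.round(1),"zmax",top.round(1),onplane(c,[ce],z or q[2]).round(1))
v,u=np.mgrid[:400,:640]
roi=(P[...,2]>7)&(P[...,2]<160)&(c["range_z"]>0)&(u>265)&(u<455)&(v>175)&(v<275)
n,l,s,ce=cv2.connectedComponentsWithStats(roi.astype(np.uint8));print(s[1:].tolist())
i=1+s[1:,4].argmax();Q=P[l==i]
print("rect",cv2.minAreaRect(np.float32(Q[:,:2])))
h=np.percentile(Q[:,2],[2,10,50,90,98]);print(h)
m=(l==i)&(u<335)&(P[...,2]>73);print("cap",m.sum(),P[m].mean(0),P[m].min(0),P[m].max(0))
E
```

```text
orange [271.  200.2] 12 [554.5 144.   15.9] zmax 19.7 [[543.7 138.2  92. ]]
orange [378.4 214.4] 101 [516.9 -70.6  91.2] zmax 1000.8 [[517.7 -70.9  92. ]]
red [281.8 205.3] 152 [541.8 120.1  17.8] zmax 21.2 [[533.7 117.1  93. ]]
red [416.7 203.2] 45 [ 540.5 -147.    92.2] zmax 96.4 [[ 540.3 -146.7   93. ]]
blue [434.3 199.4] 350 [ 555.  -196.6   43.4] zmax 1000.8 [[ 554.6 -196.6   43.4]]
[[376, 179, 10, 9, 64], [318, 183, 34, 14, 312], [275, 184, 171, 78, 5407], [270, 193, 25, 25, 313], [338, 246, 74, 23, 474]]
rect ((509.3083801269531, -45.33502197265625), (70.49833679199219, 356.467529296875), 16.508039474487305)
[ 7.49028809  8.61732008 20.9185822  71.04168887 90.55022975]
cap 208 [473.46488653  74.24937403  79.15963235] [452.21678126  45.95383445  73.05569235] [491.59100405 102.95216371  83.91952943]
```

The measurements agree. The plate rectangle is 70.5 x 356.5 mm, yaw 16.5°, origin about (506.9, -37.2). The tab, cap and contactor all lie where they should, with the contactor at fixture y ≈ 116. Next I move in front of the tab.

```bash
cat >> h.py <<'E'
a=np.radians(16.5);YF=np.array([-np.sin(a),np.cos(a),0]);XF=np.array([np.cos(a),np.sin(a),0]);O=np.array([506.9,-37.2,0])
def W(x,y,z): return O+x*XF+y*YF+np.array([0,0,z])
def R(s):
    z=np.array([0,0,-1.]);y=s*XF;return np.c_[np.cross(y,z),y,z]
E
python3 - <<'E'
from workcell import *
from h import *
import pickle
P=cloud(pickle.load(open("v1.pkl","rb"))["top"]);r=P[100:310,0:140].reshape(-1,3);r=r[r[:,2]<500]
print("box zmax",np.percentile(r[:,2],99),"ymin",r[r[:,2]>60][:,1].min())
s=read_state();print(s["tool_rot"].round(2).tolist(),s["qpos"])
best=None
for sg in(1,-1):
    q=inverse_kinematics(W(0,-8,230),R(sg));print(sg,q, inverse_kinematics(W(0,-8,58),R(sg)),inverse_kinematics(W(0,180,24),R(sg)))
E
```

```text
box zmax 186.02178860685166 ymin 385.31576647057074
[[-0.93, 0.37, -0.0], [0.37, 0.93, -0.0], [-0.0, -0.0, -1.0]] [-1.26521231  0.5219793  -0.03628501  1.5999328   0.02120125  1.02105933
 -0.11280225]
1 [-0.41353352  0.37999505  0.50449102  1.91704932 -0.23068608  0.90128479
  0.49299044] [-0.20963633  0.63175281  0.24663459  2.03438853 -0.30022138  0.50926759
  0.54276933] [-0.53652029  0.65696318  0.16329322  2.12988602 -0.27516571  0.37406836
  0.13818461]
-1 [-0.8265807   0.67606701  1.23326406  1.93289834 -0.73279433  1.08139086
 -2.13195518] [-0.68147325  0.92831826  1.00544396  2.05596308 -1.11666588  0.85152745
 -1.84513851] [-0.1056988   0.66886558 -0.40532507  2.10780582  0.56869061  0.47129668
  2.48151051]
```

Run:
```python
from workcell import *
from h import *
clamp()
p=read_state()["eef_pos"]; movel(p+np.array([0,0,40]))
movep(W(0,-5,230),R(1))
movel(W(0,-5,110),max_speed=200)
s=read_state();print(s["time"],s["eef_pos"],s["finger_gap"],s["ft_force"])
for n in("wrist","scene"): cv2.imwrite(f"pics/{n}2.png",camera(n)["image"])
i=np.hstack([cv2.imread("pics/wrist2.png"),cv2.imread("pics/scene2.png")[180:330,220:450].repeat(2,0).repeat(2,1)[:300].copy()]) if 0 else None
```

```text
4.4667 [508.78271314 -42.04358395 110.72694138] 0.009476970854214303 [-0.58600823 -0.70975857  0.6615854 ]
```

View pics/wrist2.png

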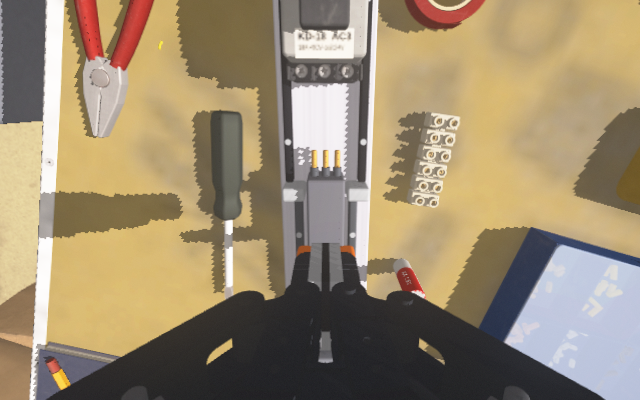

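View pics/scene2.png

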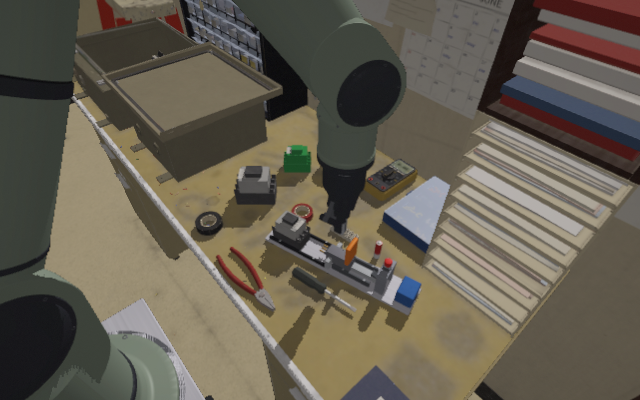

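The wrist view shows the fingers (x≈325) centred on the track, with the orange tab edges either side at (300,250) and (350,250). The probes are at (326,160) and the contactor is further on. The scene view shows the fingers on the contactor side of the tab at (345,235). I descend and push under guard.

Run:
```python
from workcell import *
from h import *
fy=lambda:(read_state()["eef_pos"]-O)@YF
def f(): s=read_state();return round(float(s["ft_force"]@YF),1),round(float((s["eef_pos"]-O)@YF),1),s["time"]
if movel(W(0,-5,60),max_speed=80,guard=8): print("hit on descent",f()); raise SystemExit
print("down",f())
hit=movel(W(0,-35,60),max_speed=20,guard=3);y0=fy();print("contact",hit,f())
if not hit or not -24<y0<-10: raise SystemExit
for d in(15,30,42):
    h=movel(W(0,y0-d,60),max_speed=40,guard=25);print(d,h,f())
    if h: break
wait(0.3);print(f());cv2.imwrite("pics/scene3.png",camera("scene")["image"][170:330,220:450].repeat(3,0).repeat(3,1))
```

```text
down (-0.4, -5.2, 5.3417)
contact True (4.6, -19.0, 6.1667)
15 False (7.7, -32.8, 6.7)
30 False (0.3, -49.2, 7.225)
42 False (9.8, -59.9, 7.675)
(10.6, -59.7, 7.975)
```

View pics/scene3.png

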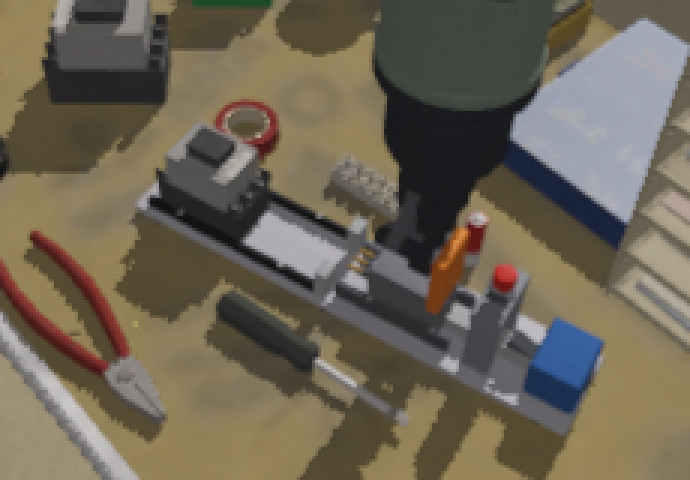

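The slide is pushed about 41 mm and the probes at (360,262) sit behind the shoulders. The tab at (447,275) has moved close to the bridge, and the red cap at (505,278) looks down. Next I withdraw smoothly and check.

Run:
```python
from workcell import *
from h import *
def f(): s=read_state();return round(float(s["ft_force"]@YF),1),round(float((s["eef_pos"]-O)@YF),1),s["time"]
for y in(-54,-46,-20): movel(W(0,y,60),max_speed=40);print(f())
movel(W(0,-20,130),max_speed=200)
movep(W(0,185,130),R(1));print(f())
c=camera("top");P=cloud(c)
for n,lo,hi,z in(("orange",(6,150,90),(16,255,255),92),("red",(0,170,90),(4,255,255),93)):
    for ce,A,m in blobs(c,lo,hi,20):
        if 170<ce[1]<280: p=onplane(c,[ce],z)[0];print(n,((p-O)@YF).round(1),((p-O)@XF).round(1),np.median(P[m][:,2]))
cv2.imwrite("pics/scene4.png",camera("scene")["image"][170:330,220:450].repeat(3,0).repeat(3,1))
cv2.imwrite("pics/wrist4.png",camera("wrist")["image"])
```

```text
(9.2, -52.6, 8.35)
(-0.0, -46.2, 8.7)
(0.2, -20.1, 9.5)
(-0.3, 184.4, 10.8333)
orange -66.4 1.7 90.97087067651239
red -114.7 1.0 92.98998171728027
```

View pics/scene4.png

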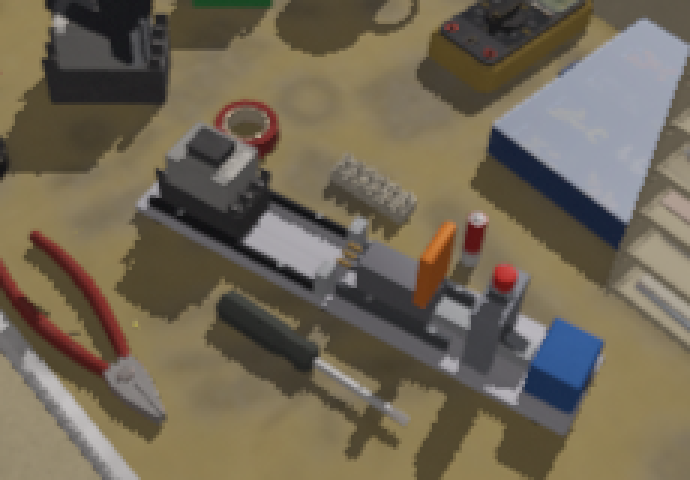

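View pics/wrist4.png

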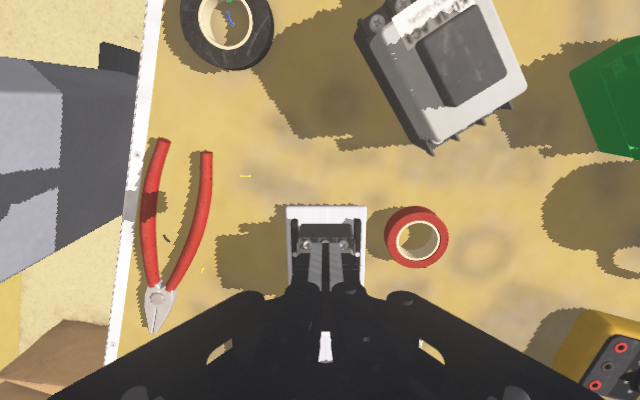

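The tab centre is now at fixture y = -66.4, about 31.5 mm of travel, so it is parked on the pin. The cap is down at 93 mm and the probes have drawn behind the shoulders. The fingers are centred beyond the contactor's outer end, seen at (325,240) in the wrist view. Now I push the contactor.

Run:
```python
from workcell import *
from h import *
def f(): s=read_state();return round(float(s["ft_force"]@YF),1),round(float((s["eef_pos"]-O)@YF),1),s["time"]
if movel(W(0,185,25),max_speed=100,guard=8): print("hit on descent",f()); raise SystemExit
print(f(),movel(W(0,172,25),max_speed=60,guard=5),f())
for y in(150,125,108): 
    h=movel(W(0,y,25),max_speed=45,guard=10);print(y,h,f())
    if h: break
if not h:
    h=movel(W(0,90,25),max_speed=15,guard=10);print("home",h,f())
c=camera("top");P=cloud(c)
v,u=np.mgrid[:400,:640];q=P-O;yy=q@YF;xx=q@XF
m=(P[...,2]>74)&(P[...,2]<85)&(abs(xx)<24)&(yy>10)&(yy<75);print("cap y,x",yy[m].min(),yy[m].max(),yy[m].mean(),xx[m].mean())
```

```text
(-0.3, 185.0, 12.1833) False (0.5, 171.4, 12.55)
150 False (-0.2, 149.8, 13.1917)
125 False (-0.4, 124.9, 13.9)
108 False (0.3, 107.7, 14.425)
home True (2.7, 96.3, 15.2333)Traceback (most recent call last):
  File "<stdin>", line 13, in <module>
    return umr_minimum(a, axis, None, out, keepdims, initial, where)
ValueError: zero-size array to reduction operation minimum which has no identity
```

It stopped at y = 96.3, where home predicts about 97. I press once more, gently, then withdraw and verify.

Run:
```python
from workcell import *
from h import *
def f(): s=read_state();return round(float(s["ft_force"]@YF),1),round(float((s["eef_pos"]-O)@YF),1),s["time"]
print(movel(W(0,91,25),max_speed=10,guard=15),f()); wait(0.2);print(f())
movel(W(0,125,25),max_speed=60);movel(W(0,190,25),max_speed=150);movel(W(0,190,160),max_speed=200)
movep(W(-60,260,240),R(1));print(f())
c=camera("top");P=cloud(c);q=P-O;yy=q@YF;xx=q@XF
for lo,hi in((62,90),(14,90)):
    m=(P[...,2]>lo)&(P[...,2]<hi)&(abs(xx)<20)&(yy>14)&(yy<165);print(lo,m.sum(),np.percentile(yy[m],[1,50,99]).round(1),xx[m].mean().round(1))
for n,lo,hi,z in(("orange",(6,150,90),(16,255,255),92),("red",(0,170,90),(4,255,255),93)):
    for ce,A,m in blobs(c,lo,hi,20):
        if 170<ce[1]<280: p=onplane(c,[ce],z)[0];print(n,((p-O)@YF).round(1),np.median(P[m][:,2]))
t=c["image"][170:280,250:460].repeat(3,0).repeat(3,1);s=camera("scene")["image"][180:280,250:460].repeat(3,0).repeat(3,1)
cv2.imwrite("pics/end.png",cv2.resize(np.vstack([t,s]),None,fx=.93,fy=.93))
```

```text
True (1.7, 96.4, 15.6167)
(0.2, 96.4, 15.8167)
(-0.2, 260.1, 18.4333)
62 565 [19.6 47.7 74.2] -0.1
14 713 [14.5 52.9 84.7] -0.1
orange -66.4 90.94350023736052
red 140.1 17.385108275069285
red -114.6 92.85520075043758
```

View pics/end.png

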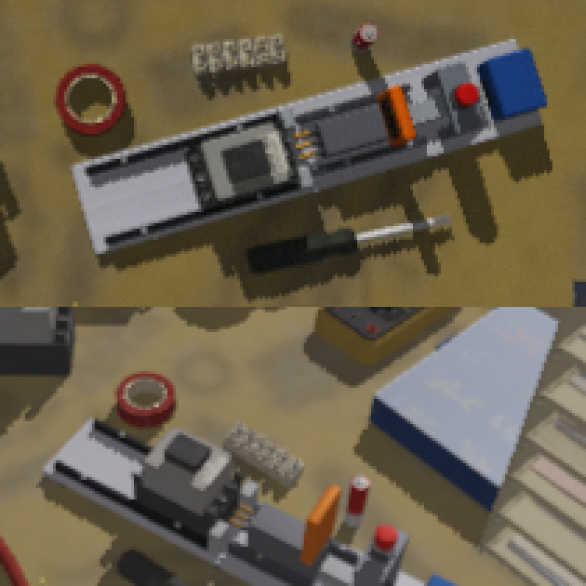

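The picture shows the contactor against the shoulders (top view about (245,165)) with its centre at y ≈ 47.7. The probes at (305,145) are clear, the tab is still parked at (398,115), and the bystanders have not moved. Handing in.

```bash
python3 -c "
from workcell import *
print(finish_job(),read_state()['time'])"
```

```text
the job is handed in; nothing more can be done
the job is handed in; nothing more can be done
```

The job is handed in at about 18 s: the slide is caught on the pin at about 31.5 mm of travel with its probes clear, and the contactor was then pushed home against both shoulders (centre measured at y ≈ 47.7 mm, seat at 48 mm).

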